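# Push the pointed offcut through the hopper flap

### The arm

A 7-joint arm with a two-finger parallel gripper is mounted at the origin on the work surface. World frame = base frame: x ahead of the robot, y to its left, z up, the work surface at z = 0. Lengths are in m, angles in rad, forces in N, time in s.
With the tool pointing down it reaches from about 0.375 to 0.925 m from the base axis. Payload 3.1 kg.
Tool frame: the origin (TCP) lies on the centre line of the jaws, within the pads' length; the fingertips stand ctrl.tip_extent ahead of it and the grasp point (between the pads) lies 8 mm behind it (ctrl.tip_extent is the distance from the TCP to the fingertips, in m); z points along the fingers, y is the line along which they close (so a half turn about z gives the same grasp; the last joint's range is limited). The gripper opens to 85 mm and grips with 20 to 120 N. Pads are 22 mm wide; open, the fingers measure 114 mm over their backs; the gripper's body (76 mm by 85 mm) begins 54 mm behind the grasp point. The pads swing forward as they close: fully open they stand 13 mm farther back than shut.
Start: joints at [-1.426, 0.383, 0.044, 1.598, -0.018, 1.161, -0.05], TCP at [0.156, 0.631, 0.242] pointing down, gripper open.
Joint ranges: [-2.61, 2.61], [-0.41, 2.15], [-1.48, 1.57], [0, 2.5], [-1.57, 4.71], [0.05, 1.97], [-2.85, 2.85]. Speed limits (rad/s): [2.79, 2.79, 3.14, 3.14, 3.14, 3.14, 3.14].

### API

Orientations are given as a unit quaternion [w, x, y, z].
In Python, from plant import ctrl, camera, ticket gives the robot as it stands.
- The arm moves only by the tool send_rows, never from a script. Its argument "deltas" is a list of rows, each an object with "twist": the turn, a rotation vector about the tool's x, y, z in rad, a list of three; "dp": the shift along the tool's x, y, z in mm, a list of three; "gripper": the opening, from 0 (shut) to 1 (fully open). A call has 1 to 5 rows; each row shifts and turns the commanded pose from where the row before left it, along the tool's axes as they then stand; what a row does not reach is not made up. A row lasts 1/12 s, in which the tool goes at most 41.7 mm and 7.16 degrees, less where a joint would pass 70% of its speed; a pose out of reach is approached as far as the arm can. A call is refused whole if a number of a shift passes 41.7 or a number of a turn 0.125, either way. A call with a gripper value outside its range is refused whole. The fingers move at their own pace and stop on an object; the grip force is fixed at half the most. Time passes only in rows, so rows that do not move let the fingers close. It gives the time, the measured TCP pose, the force, the opening and the grip force at its end, in the units of the state.
- ctrl.get_obs(): the state, without advancing time (a new reading comes with each control period).
- camera(name): name is "scene" or "top" or "wrist"; returns a dict with "pixels" (420x560x3 uint8, red, green, blue), "camera_matrix" (3x3 intrinsics, pixels), "world_to_cam" (4x4, takes a point from world to camera coordinates); the wrist camera has in their place "tool_from_camera" (4x4, takes a point from camera to tool coordinates, whose origin is the TCP and whose axes are the flange's). Camera axes: x right, y down, z forward; pixel columns grow to the right and rows downward; lengths in m; the calibration is good to about 2 mm. A picture is of the moment at which its call begins: read the wrist's pose just before it. There is no depth.
- ticket.close_job(): hands the job in; it is judged then, once.
The state is a dict: "t": time; "qpos": joint angles; "joint_velocities": joint speeds; "joint_efforts": joint torques, N m; "ee_pos": TCP position; "ee_rot": TCP orientation; "ft_force": force on the tool from outside, world axes, zero at the start; "moment": the same for the moment, N m; "width": finger opening in m; "grip_force": force on a finger pad.
Only numpy, scipy, OpenCV 4.12 (cv2) and the standard library are available. Lean on these libraries where they do the work, as an engineer would, in place of code of your own. Each camera call takes 0.05 s, during which the arm holds its last target. There are 200 camera calls.

### The job

Three pieces of timber lie on the infeed shelf of the offcut hopper; the one with the pointed end is scrap. Push it along the shelf with the fingertips, without picking it up, through the hanging flap until it drops into the bin, then draw the fingers back so that the flap swings fully shut. Leave the square-ended block, the round blank and everything else on the bench where they are.

Things in the scene. Friction and masses are not known exactly. Their poses are not given: they have to be found in the camera images.
- hopper: Plywood offcut hopper fixed to the bench; place and yaw (within 0.2 rad of straight ahead) vary. Origin on the bench top, midway across, under the sill line (plane of the shut flap); x points from the shelf into the bin, y left, z up. Grey infeed shelf on the robot's side, open above: flat top at z = 120 mm, x = -160 to 0, |y| up to 177 mm.
- sill (a point): Middle of the sill: the inner edge of the shelf at its top surface, at (0, 0, 120 mm) in the hopper's frame. A piece pushed until its middle is past the sill tips over it and drops into the bin.
- rod (a point): Middle of the steel hinge rod (radius 4 mm) across the doorway, at (0, 0, 178 mm) in the hopper's frame. The doorway under it is 54 mm high and 330 mm wide. The rod ends in plywood cheeks: x = -12 to 22 mm, |y| = 165 to 177 mm, up to z = 186 mm.
- bin_floor (a point): Middle of the floor of the open-topped bin behind the flap, at (85, 0, 6 mm) in the hopper's frame. Inside: x = 0 to 170 mm, |y| up to 165 mm; walls 12 mm thick, 130 mm high. Two flat scraps 9 mm thick are fixed on the floor.
- flap (a joint): Angle of the flap (rad): 0 hanging shut, growing as its lower edge swings into the bin (+x of the hopper), at most 1.45. Hangs from the hinge rod, falls shut by its own weight (110 g); no latch or spring.
- flap_edge (a point): Middle of the flap's lower edge. The flap is a white-faced board 318 mm wide, 6 mm thick, with a steel strip along its lower edge, that reaches from the rod to 3 mm above the shelf; the edge is 55 mm below the hinge axis.
- offcut: The scrap: loose timber 90 mm long, 50 wide, 28 thick, 55 to 115 g, flat on the shelf; one end square, the other cut to a centred point (last 25 mm, like a picket). Origin mid-length, mid-width, on the underside; x towards the point. Starts point towards the flap (within 0.3 rad), about 85 mm before the sill, in any of three lanes 105 mm apart. Friction about 0.6.
- offcut_point (a point): Tip of the offcut's point, at half its thickness, 45 mm from its origin along its x.
- offcut_tail (a point): Middle of the offcut's square end, at half its thickness, 45 mm from its origin along its -x.
- block: Square-ended block of the same timber, 80 x 50 x 28 mm, loose in another lane of the shelf; to be left alone. Origin in the middle of its underside, x along its length.
- blank: Round blank of the same timber, a disc 50 mm in diameter and 28 mm high, loose in the third lane; to be left alone. Origin in the middle of its underside.
- hammer: Hammer lying on the bench to the left; bystander.
- glue: White glue bottle, 60 mm in diameter, 160 mm high, standing on the bench to the right; bystander.
- mug: White mug, 80 mm in diameter, 90 mm high, standing on the bench to the right; bystander.
- screwdriver: Screwdriver lying on the bench to the right; bystander.
- tin: Steel tin, 70 mm in diameter, 60 mm high, standing on the bench to the left; bystander.
Things that resemble listed ones, but are neither listed nor needed, are in the scene too. What is shaped like the offcut but turquoise or yellow is not meant.

How it is judged:
On the way, in this order (a step that is already met when the one before it is completed fails the run):
1. the offcut has pushed the flap open and its point is through the doorway (value of joint flap above 0.3 rad and x of offcut_point in the frame of hopper above 0.01 m and height (world z) of offcut above 0.09 m), for 0.05 s.
2. the offcut has dropped into the bin (x of offcut in the frame of hopper between -0.008 and 0.17 m and y of offcut in the frame of hopper between -0.165 and 0.165 m and height (world z) of each of offcut_tail, offcut_point below 0.115 m and height (world z) of offcut below 0.09 m), for 0.2 s.
At the end, for the whole second after the job is handed in: The offcut lies at rest wholly in the bin, below the sill (origin inside the bin walls and below 90 mm, both ends below 115 mm over the bench); the flap hangs shut (below 0.06 rad) and still; the square-ended block and the round blank are within 20 mm of where they started (all of step 2 and value of joint flap below 0.06 rad and velocity of joint flap between -0.1 and 0.1 rad/s and linear speed of offcut below 0.03 m/s and distance of each of block, blank from where it was at the start of the episode below 0.02 m); the robot touches nothing.
It fails at once if the offcut is lifted off the shelf (more than 25 mm above it) (height (world z) of offcut above 0.145 m).
It fails at once if the offcut is taken in over the walls with its point or tail raised over the hinge rod (height (world z) of any of offcut_tail, offcut_point above 0.19 m).
It fails at once if the square-ended block is shoved more than 20 mm (distance of block from where it was at the start of the episode above 0.02 m).
It fails at once if the round blank is shoved more than 20 mm (distance of blank from where it was at the start of the episode above 0.02 m).
It fails at once if the hammer, glue bottle, mug, screwdriver or tin is moved more than 30 mm (distance of any of hammer, glue, mug, screwdriver, tin from where it was at the start of the episode above 0.03 m).
It also fails if it takes over 40 s, if anything falls off the work surface, if the arm or the gripper's body presses on something with over 40 N, if the wrist force passes 120 N, or if a joint passes its speed limit or range.

## Working session

There is one attempt and no reset: what is moved stays moved. The work goes in short steps, Python scripts to look and compute and a tool call to move; the robot and the scene stay as the last step left them, time stands still between calls to the robot, and variables do not carry over. Pictures are saved under pics/ and viewed, at most 10 in all, crops included, and the job is handed in when it is done.

Besides the shell and the picture viewer there is one more tool, called after "Call:" as name([rows], argument=value, ...), one row to a line, values as JSON. send_rows: Moves the arm, as the interface text tells. Its arguments: {"type":"object","properties":{"deltas":{"type":"array","items":{"type":"object","properties":{"twist":{"type":"array","items":{"type":"number"}},"dp":{"type":"array","items":{"type":"number"}},"gripper":{"type":"number"}}}}},"required":["deltas"]}

```bash
mkdir -p pics; cat > h.py <<'E'
import numpy as np, cv2
from plant import ctrl, camera, ticket
def cast(c,uv,z):
    K=c["camera_matrix"];T=np.array(c["world_to_cam"]);R=T[:3,:3];o=-R.T@T[:3,3]
    uv=np.atleast_2d(np.array(uv,float));d=(np.linalg.inv(K)@np.c_[uv,np.ones(len(uv))].T).T@R
    return o+d*((z-o[2])/d[:,2])[:,None]
def proj(c,p):
    T=np.array(c["world_to_cam"]);q=np.atleast_2d(p)@T[:3,:3].T+T[:3,3];q=q@np.array(c["camera_matrix"]).T
    return q[:,:2]/q[:,2:]
def save(n,im): cv2.imwrite("pics/"+n,cv2.cvtColor(im,cv2.COLOR_RGB2BGR))
E
python3 - <<'E'
from h import *
import pickle
d={}
for n in("scene","top"):
    d[n]=camera(n); save(n+"0.png",d[n]["pixels"])
    T=np.array(d[n]["world_to_cam"]);print(n,-T[:3,:3].T@T[:3,3])
pickle.dump({k:{a:np.array(b) for a,b in v.items()} for k,v in d.items()},open("v.pkl","wb"))
o=ctrl.get_obs();print(o,ctrl.tip_extent)
E
```

```text
scene [1.18089874 0.71056654 0.82879561]
top [ 0.30011288 -0.03556803  1.24774728]
{'t': 0.1, 'qpos': array([-1.42579443,  0.38372713,  0.04384001,  1.59942207, -0.0178662 ,
        1.16119105, -0.04989254]), 'joint_velocities': array([-1.64361404e-03, -2.20434661e-03, -1.33222436e-04, -2.70971604e-03,
       -1.26595067e-03, -6.24464858e-06, -5.80135520e-04]), 'joint_efforts': array([ 2.44745308e-03, -4.34723997e+01,  1.02927536e+00, -2.50453162e+01,
        1.09034948e-02,  5.45008763e-03,  4.09001728e-06]), 'ee_pos': array([0.15608769, 0.63013049, 0.24102729]), 'ee_rot': array([-6.56582001e-05,  1.21054437e-01,  9.92645171e-01, -1.17590263e-03]), 'ft_force': array([-0.20598103,  0.25707019,  0.01405476]), 'moment': array([0.02054171, 0.00501253, 0.00157866]), 'grip_force': 0.0, 'width': 0.08561818525702555} 0.011
```

View pics/scene0.png

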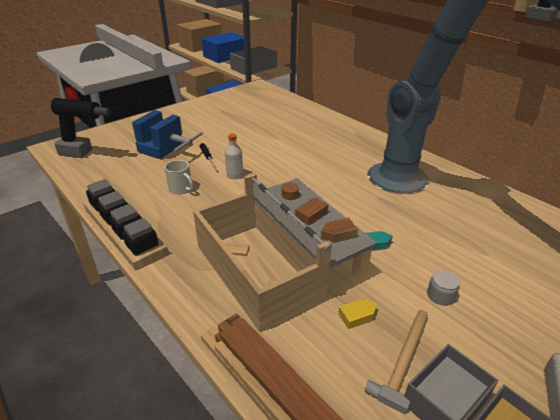

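View pics/top0.png

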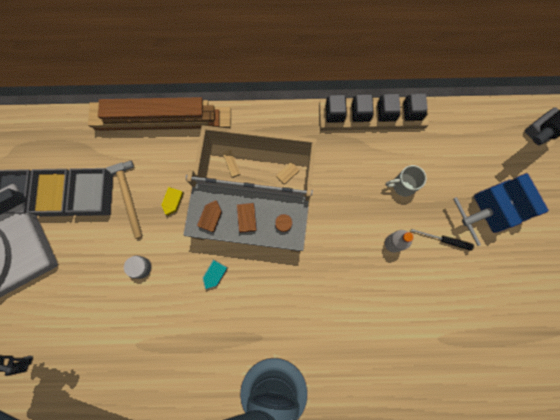

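The scene view shows the hopper centred around (280,230), with three brown pieces on the grey shelf. The top view has pieces at about (209,217), (247,218) and (284,223), shelf corners near (188,235) and (300,250), and the flap line from (190,182) to (307,195). Next I measure their outlines.

```bash
cat > m.py <<'E'
from h import *
import pickle
d=pickle.load(open("v.pkl","rb"))
for n,roi in(("top",(185,180,310,255)),("scene",(250,170,375,260))):
    c=d[n];im=c["pixels"];hsv=cv2.cvtColor(im,cv2.COLOR_RGB2HSV)
    m=((hsv[...,0]<14)&(hsv[...,1]>120)).astype(np.uint8)*255
    k=np.zeros_like(m);x0,y0,x1,y1=roi;k[y0:y1,x0:x1]=m[y0:y1,x0:x1]
    for q in cv2.findContours(k,cv2.RETR_EXTERNAL,cv2.CHAIN_APPROX_NONE)[0]:
        if cv2.contourArea(q)<60: continue
        p=cv2.approxPolyDP(q,2.0,True)[:,0]
        print(n,cv2.contourArea(q));w=cast(c,p,.148)
        for a,b in zip(p,w): print("  ",a,b.round(4))
    big=cv2.resize(im[y0-15:y1+5,x0-10:x1+10],None,fx=5,fy=5,interpolation=cv2.INTER_CUBIC);save(n+"z.png",big)
c=d["top"]
hsv=cv2.cvtColor(c["pixels"],cv2.COLOR_RGB2HSV)
m=((hsv[...,1]<40)&(hsv[...,2]>60)).astype(np.uint8)*255
k=np.zeros_like(m);k[175:255,180:315]=m[175:255,180:315]
q=max(cv2.findContours(k,cv2.RETR_EXTERNAL,cv2.CHAIN_APPROX_NONE)[0],key=cv2.contourArea)
print("shelf",cv2.minAreaRect(q)); p=cv2.boxPoints(cv2.minAreaRect(q));print(p,cast(c,p,.12).round(4))
E
python3 m.py
```

```text
top 192.5
   [280 215] [ 0.5113 -0.0292  0.148 ]
   [276 219] [ 0.4998 -0.0175  0.148 ]
   [276 227] [ 0.4766 -0.0172  0.148 ]
   [281 231] [ 0.4647 -0.0312  0.148 ]
   [287 230] [ 0.4673 -0.0484  0.148 ]
   [291 224] [ 0.4844 -0.0602  0.148 ]
   [290 218] [ 0.5019 -0.0578  0.148 ]
top 408.0
   [252 203] [0.5482 0.0513 0.148 ]
   [237 206] [0.5402 0.0947 0.148 ]
   [240 231] [0.467  0.0857 0.148 ]
   [255 229] [0.4719 0.0429 0.148 ]
top 399.0
   [216 201] [0.5562 0.1557 0.148 ]
   [205 206] [0.542  0.1873 0.148 ]
   [198 223] [0.4925 0.2063 0.148 ]
   [200 227] [0.4807 0.2003 0.148 ]
   [214 229] [0.4742 0.1601 0.148 ]
   [217 221] [0.4972 0.1519 0.148 ]
   [215 219] [0.5032 0.1577 0.148 ]
   [220 214] [0.5175 0.1435 0.148 ]
scene 445.0
   [356 228] [0.4894 0.2082 0.148 ]
   [348 218] [0.4741 0.1678 0.148 ]
   [329 222] [0.5235 0.1476 0.148 ]
   [322 229] [0.5571 0.1558 0.148 ]
   [321 238] [0.5835 0.1785 0.148 ]
   [335 241] [0.5656 0.2082 0.148 ]
   [336 234] [0.5446 0.1917 0.148 ]
   [341 235] [0.538  0.2023 0.148 ]
scene 501.5
   [327 204] [0.4714 0.0899 0.148 ]
   [313 198] [0.4806 0.0455 0.148 ]
   [295 209] [0.5523 0.0507 0.148 ]
   [296 215] [0.5679 0.0717 0.148 ]
   [308 224] [0.5699 0.1188 0.148 ]
   [326 212] [0.499  0.1131 0.148 ]
scene 209.0
   [282 186] [ 0.5066 -0.0541  0.148 ]
   [283 197] [ 0.5403 -0.0113  0.148 ]
   [290 199] [0.5319 0.0082 0.148 ]
   [297 196] [0.5076 0.0101 0.148 ]
   [298 188] [ 0.4787 -0.0171  0.148 ]
   [295 184] [ 0.4713 -0.0378  0.148 ]
   [287 183] [ 0.4854 -0.0565  0.148 ]
shelf ((246.61941528320312, 213.26731872558594), (119.56624603271484, 60.77973175048828), 7.188537120819092)
[[183.50337 235.93736]
 [191.10902 175.63539]
 [309.73547 190.59727]
 [302.12982 250.89925]] [[ 0.4598  0.2538  0.12  ]
 [ 0.6427  0.2369  0.12  ]
 [ 0.5891 -0.1192  0.12  ]
 [ 0.4096 -0.0912  0.12  ]]
```

View pics/topz.png

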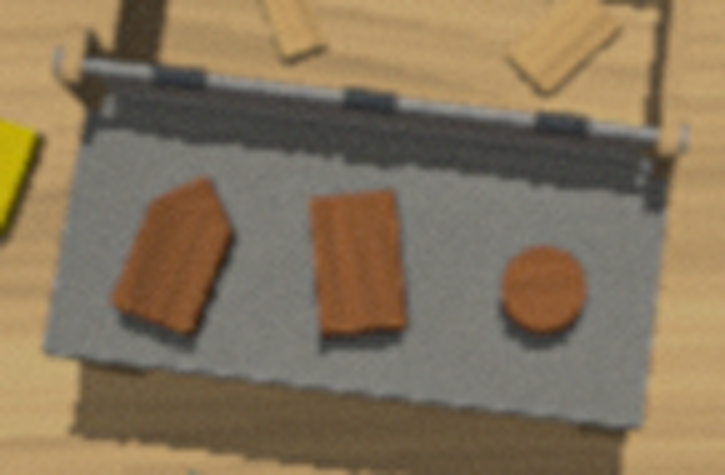

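View pics/scenez.png

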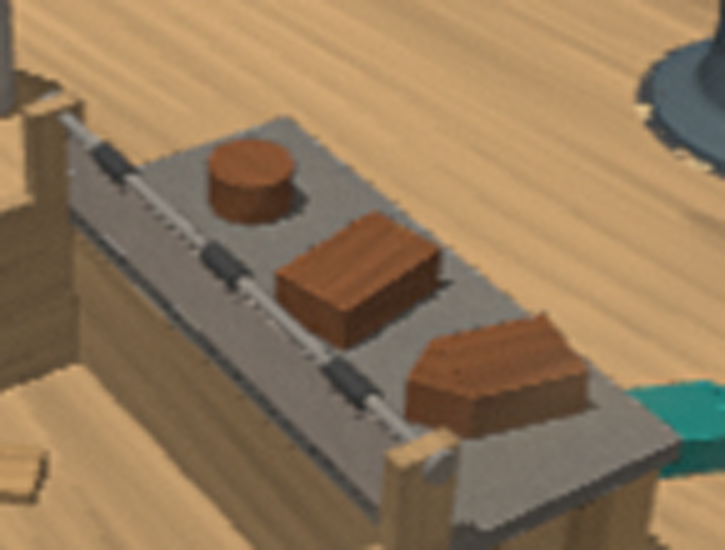

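The zooms show the pointed offcut in the left lane, with its point at about (216.6,200.6) and tail corners at (197.6,225.6) and (213,231.4) in top-image pixels. The block is in the middle lane and the blank is on the right. I'll triangulate the corners from both views.

```bash
cat > tri.py <<'E'
from h import *
import pickle
d=pickle.load(open("v.pkl","rb"));t,s=d["top"],d["scene"]
P=lambda c:np.array(c["camera_matrix"])@np.array(c["world_to_cam"])[:3]
un=lambda a,o:np.array(o)+(np.array(a,float)+.5)/5-.5
names="tailL tailR tip shR shL frontL frontR rodL rodR".split()
tz=[(113,303),(190,332),(208,178),(232,232),(150,205),(45,352),(640,425),(60,60),(683,138)]
sz=[(587,370),(545,315),(408,380),(440,340),(470,405),(680,450),(285,117),(440,445),(50,100)]
W={}
for n,a,b in zip(names,tz,sz):
    a=un(a,(175,165));b=un(b,(240,155))
    X=cv2.triangulatePoints(P(t),P(s),a[:,None],b[:,None])[:,0];X=X[:3]/X[3];W[n]=X
    z={'f':.12,'r':.178}.get(n[0] if n[:3]!='tip' else 't',.148)
    print(n,X.round(4),"top-cast",cast(t,a,z)[0].round(4))
    W[n]=cast(t,a,z)[0]
yv=(W["frontL"]-W["frontR"])[:2];yr=(W["rodL"]-W["rodR"])[:2];print("lens",np.hypot(*yv),np.hypot(*yr))
yaw=np.arctan2(-yv[0],yv[1]);print("yaw",yaw,np.arctan2(-yr[0],yr[1]))
ex=np.array([np.cos(yaw),np.sin(yaw)]);ey=np.array([-ex[1],ex[0]])
O=((W["frontL"]+W["frontR"])/2)[:2]+.16*ex; print("O",O,"rod mid",((W["rodL"]+W["rodR"])/2)[:2])
tm=(W["tailL"]+W["tailR"])[:2]/2;v=W["tip"][:2]-tm
print("tailmid",tm,"len",np.hypot(*v),"width",np.hypot(*(W["tailL"]-W["tailR"])[:2]),"yaw",np.arctan2(v[1],v[0]))
for n in names: print(n,"hopper",(W[n][:2]-O)@ex,(W[n][:2]-O)@ey)
for p in [(.5482,.0513),(.5402,.0947),(.467,.0857),(.4719,.0429)]: q=np.array(p)-O;print("blk",q@ex,q@ey)
E
python3 tri.py
```

```text
tailL [0.4865 0.2092 0.1452] top-cast [0.4861 0.2084 0.148 ]
tailR [0.4687 0.1649 0.1449] top-cast [0.4685 0.164  0.148 ]
tip [0.5595 0.1558 0.1441] top-cast [0.5586 0.1551 0.148 ]
shR [0.5257 0.1428 0.1445] top-cast [0.5263 0.1408 0.148 ]
shL [0.5461 0.1882 0.1412] top-cast [0.5432 0.1885 0.148 ]
frontL [0.4639 0.2562 0.1105] top-cast [0.4626 0.2536 0.12  ]
frontR [ 0.4135 -0.0927  0.1176] top-cast [ 0.4134 -0.0927  0.12  ]
rodL [0.6201 0.2329 0.1874] top-cast [0.6225 0.2357 0.178 ]
rodR [ 0.5699 -0.1196  0.1803] top-cast [ 0.5695 -0.1189  0.178 ]
lens 0.3498161680792344 0.3585618919607877
yaw -0.1412460699864284 -0.14823051352795522
O [0.59638689 0.05793892] rod mid [0.59599382 0.05842389]
tailmid [0.47730382 0.18619048] len 0.08699248886545649 width 0.047795463764616596 yaw -0.36503542338883604
tailL hopper -0.13035428834630589 0.133443090643043
tailR hopper -0.14154974145180302 0.08697731628989792
tip hopper -0.051128814614925785 0.09090430248865615
shR hopper -0.08104721125976559 0.07214018329043138
shL hopper -0.07105585724590424 0.12173561956496007
frontL hopper -0.16000000000000006 0.1749080840396172
frontR hopper -0.16000000000000006 -0.17490808403961722
rodL hopper 0.0007947387183607254 0.179701375760996
rodR hopper -0.0017095962108003107 -0.17885177047127757
blk -0.0467724037688608 -0.013356409885223292
blk -0.0608024513290451 0.028485169500107845
blk -0.13200648597118733 0.009269929437058707
blk -0.12113003271742373 -0.0324140334817749
```

Both views agree: tops come out near 0.145 m and lengths match the given sizes. The hopper origin is (0.596, 0.058) with yaw -0.145. The offcut tail is at (0.477, 0.186) with yaw -0.365. Next I move the fingers behind the tail, nearly shut.

Call:
send_rows([
  {"twist":[0,0,0.12],"dp":[0,0,0],"gripper":0.18},
  {"twist":[0,0,0],"dp":[-28,-20,3],"gripper":0.18},
  {"twist":[0,0,0],"dp":[-28,-20,3],"gripper":0.18},
  {"twist":[0,0,0],"dp":[-28,-20,3],"gripper":0.18},
  {"twist":[0,0,0],"dp":[-28,-20,3],"gripper":0.18},
])

```text
t: 0.52
ee_pos: [0.233, 0.5147, 0.2294]
ee_rot: [-0.0, 0.18, 0.984, -0.001]
ft_force: [0.2, 0.6, 0.2]
width: 0.0256
grip_force: 0.0
```

Call:
send_rows([
  {"twist":[0,0,0],"dp":[-28,-20,3],"gripper":0.18},
  {"twist":[0,0,0],"dp":[-28,-20,3],"gripper":0.18},
  {"twist":[0,0,0],"dp":[-28,-20,3],"gripper":0.18},
  {"twist":[0,0,0],"dp":[-28,-20,3],"gripper":0.18},
  {"twist":[0,0,0],"dp":[-28,-20,3],"gripper":0.18},
])

```text
t: 0.93
ee_pos: [0.3284, 0.3713, 0.2147]
ee_rot: [-0.0, 0.18, 0.984, -0.0]
ft_force: [-0.3, -0.2, -0.4]
width: 0.0153
grip_force: 0.0
```

Call:
send_rows([
  {"twist":[0,0,0],"dp":[-28,-20,3],"gripper":0.18},
  {"twist":[0,0,0],"dp":[-28,-20,3],"gripper":0.18},
  {"twist":[0,0,0],"dp":[-28,-20,3],"gripper":0.18},
  {"twist":[0,0,0],"dp":[-28,-20,3],"gripper":0.18},
  {"twist":[0,0,0],"dp":[0,0,0],"gripper":0.18},
])

```text
t: 1.35
ee_pos: [0.4079, 0.2505, 0.2024]
ee_rot: [0.001, 0.186, 0.982, -0.002]
ft_force: [0.2, -0.4, -0.0]
width: 0.0152
grip_force: 0.0
```

Call:
send_rows([
  {"twist":[0,0,0],"dp":[-26,-18,0],"gripper":0.18},
  {"twist":[0,0,0],"dp":[-26,-17,0],"gripper":0.18},
  {"twist":[0,0,0],"dp":[0,0,15],"gripper":0.18},
  {"twist":[0,0,0],"dp":[0,0,15],"gripper":0.18},
  {"twist":[0,0,0],"dp":[0,0,0],"gripper":0.18},
])

```text
t: 1.77
ee_pos: [0.4384, 0.2057, 0.1705]
ee_rot: [-0.002, 0.181, 0.983, -0.002]
ft_force: [-1.2, -0.2, -1.2]
width: 0.0152
grip_force: 0.0
```

```bash
python3 - <<'E'
from h import *
o=ctrl.get_obs();print(o["ee_pos"],o["ee_rot"])
t=camera("top")["pixels"][160:260,175:315];s=camera("scene")["pixels"][130:265,240:390]
w=camera("wrist")["pixels"]
a=cv2.resize(t,(400,286));b=cv2.resize(s,(400,286));save("a1.png",np.vstack([np.hstack([a,b]),np.hstack([cv2.resize(w,(400,300)),np.zeros((300,400,3),np.uint8)])]))
E
```

```text
[0.43839497 0.20570536 0.17045116] [-0.00225643  0.18122255  0.98343693 -0.002259  ]
```

View pics/a1.png

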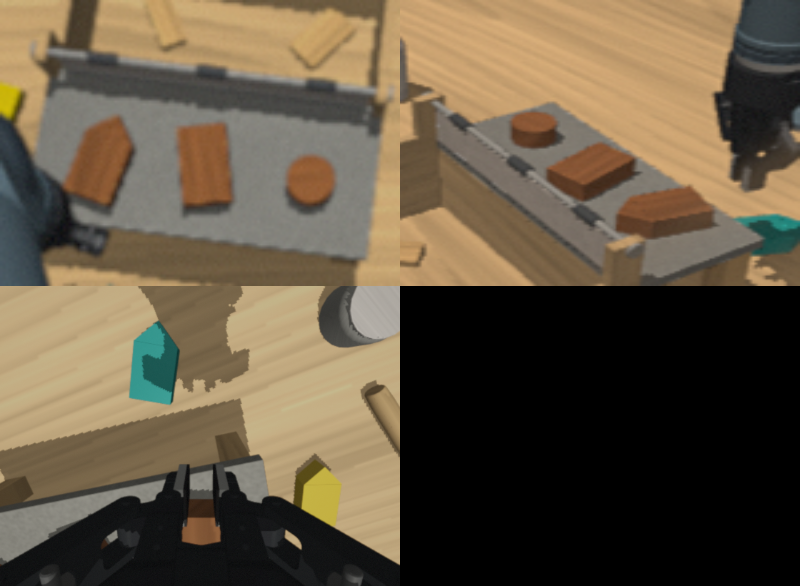

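The fingers sit just behind the offcut's tail, above the shelf edge; in the wrist view the tail shows between the fingertips near (200,525). I correct 4 mm sideways, lower and start pushing.

Call:
send_rows([
  {"twist":[0,0,0],"dp":[0,-4,13],"gripper":0.18},
  {"twist":[0,0,0],"dp":[0,0,13],"gripper":0.18},
  {"twist":[0,0,0],"dp":[0,0,0],"gripper":0.18},
  {"twist":[0,0,0],"dp":[-10,0,0],"gripper":0.18},
  {"twist":[0,0,0],"dp":[-10,0,0],"gripper":0.18},
])

```text
t: 2.33
ee_pos: [0.4588, 0.1976, 0.1483]
ee_rot: [0.001, 0.179, 0.984, 0.001]
ft_force: [1.2, 0.1, -0.3]
width: 0.0155
grip_force: 0.0
```

Call:
send_rows([
  {"twist":[0,0,0],"dp":[-8,0,0],"gripper":0.18},
  {"twist":[0,0,0],"dp":[-6,0,0],"gripper":0.18},
  {"twist":[0,0,0],"dp":[-6,0,0],"gripper":0.18},
  {"twist":[0,0,0],"dp":[-6,0,0],"gripper":0.18},
  {"twist":[0,0,0],"dp":[-6,0,0],"gripper":0.18},
])

```text
t: 2.75
ee_pos: [0.4882, 0.1852, 0.1474]
ee_rot: [-0.0, 0.18, 0.984, 0.0]
ft_force: [-1.7, 0.7, 1.0]
width: 0.015
grip_force: 0.6
```

```bash
python3 - <<'E'
from h import *
o=ctrl.get_obs();print(o["ee_pos"],o["ee_rot"],o["ft_force"])
t=camera("top")["pixels"][160:260,175:315];s=camera("scene")["pixels"][130:265,240:390]
a=cv2.resize(t,(400,286));b=cv2.resize(s,(400,360))
save("a2.png",np.hstack([cv2.copyMakeBorder(a,0,74,0,0,0),b]))
E
```

```text
[0.48819541 0.18523728 0.14741617] [-1.62491308e-04  1.80413059e-01  9.83590918e-01  8.85906557e-05] [-1.72828187  0.70553932  0.96558035]
```

View pics/a2.png

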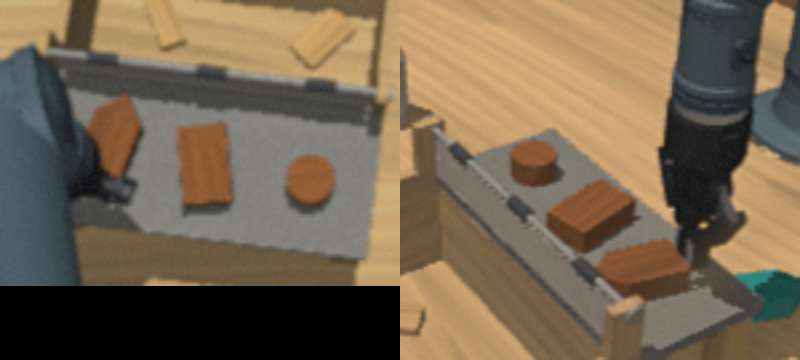

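The offcut is sliding straight with both fingertips on its tail, point now at about (122,97) in the top crop. I continue.

Call:
send_rows([
  {"twist":[0,0,0],"dp":[-6,0,2],"gripper":0.18},
  {"twist":[0,0,0],"dp":[-7,0,1],"gripper":0.18},
  {"twist":[0,0,0],"dp":[-7,0,0],"gripper":0.18},
  {"twist":[0,0,0],"dp":[-7,0,0],"gripper":0.18},
  {"twist":[0,0,0],"dp":[-7,0,0],"gripper":0.18},
])

```text
t: 3.27
ee_pos: [0.5201, 0.1728, 0.1441]
ee_rot: [-0.0, 0.18, 0.984, -0.0]
ft_force: [-0.5, 0.9, 0.3]
width: 0.0156
grip_force: 0.4
```

Call:
send_rows([
  {"twist":[0,0,0],"dp":[-6,0,0],"gripper":0.18},
  {"twist":[0,0,0],"dp":[-6,0,0],"gripper":0.18},
  {"twist":[0,0,0],"dp":[-6,0,0],"gripper":0.18},
  {"twist":[0,0,0],"dp":[-6,0,0],"gripper":0.18},
  {"twist":[0,0,0],"dp":[0,0,0],"gripper":0.18},
])

```text
t: 3.68
ee_pos: [0.5435, 0.1639, 0.1445]
ee_rot: [0.001, 0.181, 0.983, -0.0]
ft_force: [0.6, -0.8, -0.1]
width: 0.0154
grip_force: 0.0
```

```bash
python3 - <<'E'
from h import *
o=ctrl.get_obs();print(o["ee_pos"],o["ee_rot"],o["ft_force"])
print("tcp hopper",(o["ee_pos"][:2]-[.5964,.0579])@np.array([[.9895,.1445],[-.1445,.9895]]))
t=camera("top")["pixels"][160:260,175:315];s=camera("scene")["pixels"][130:265,240:390]
a=cv2.resize(t,(400,286));b=cv2.resize(s,(400,360))
save("a3.png",np.hstack([cv2.copyMakeBorder(a,0,74,0,0,0),b]))
E
```

```text
[0.5435248  0.16393281 0.14451469] [ 9.02251441e-04  1.80981494e-01  9.83486087e-01 -4.35499388e-05] [ 0.59749214 -0.83621765 -0.10594535]
tcp hopper [-0.06764175  0.097279  ]
```

View pics/a3.png

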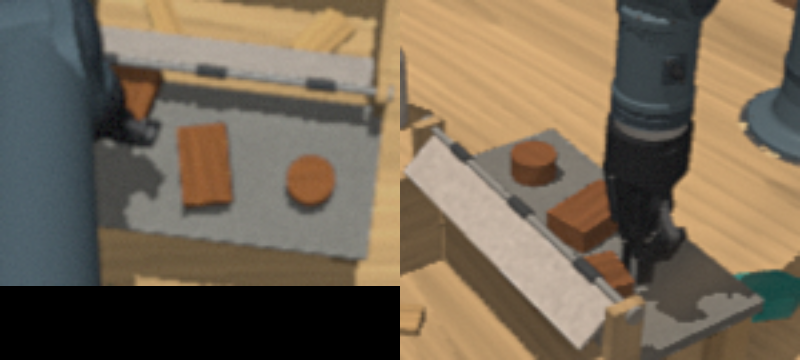

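The flap is wide open with the offcut under it, and the block and blank haven't moved. I push on over the sill.

Call:
send_rows([
  {"twist":[0,0,0],"dp":[-5,0,0],"gripper":0.18},
  {"twist":[0,0,0],"dp":[-6,0,0],"gripper":0.18},
  {"twist":[0,0,0],"dp":[-6,0,0],"gripper":0.18},
  {"twist":[0,0,0],"dp":[-6,0,0],"gripper":0.18},
  {"twist":[0,0,0],"dp":[-6,0,0],"gripper":0.18},
])

```text
t: 4.2
ee_pos: [0.5696, 0.1545, 0.1445]
ee_rot: [-0.0, 0.18, 0.984, 0.0]
ft_force: [-2.5, 1.4, 2.2]
width: 0.0155
grip_force: 1.3
```

Call:
send_rows([
  {"twist":[0,0,0],"dp":[-5,0,0],"gripper":0.18},
  {"twist":[0,0,0],"dp":[0,0,0],"gripper":0.18},
  {"twist":[0,0,0],"dp":[0,0,0],"gripper":0.18},
  {"twist":[0,0,0],"dp":[0,0,0],"gripper":0.18},
])

```text
t: 4.53
ee_pos: [0.574, 0.1523, 0.1442]
ee_rot: [0.0, 0.181, 0.984, -0.0]
ft_force: [-0.1, 0.5, 0.3]
width: 0.0155
grip_force: 0.0
```

```bash
python3 - <<'E'
from h import *
o=ctrl.get_obs();print(o["ee_pos"],o["ee_rot"],o["ft_force"])
print("tcp hopper",(o["ee_pos"][:2]-[.5964,.0579])@np.array([[.9895,.1445],[-.1445,.9895]]))
t=camera("top")["pixels"][120:260,175:315];s=camera("scene")["pixels"][150:325,190:390]
a=cv2.resize(t,(360,360));b=cv2.resize(s,(412,360))
save("a4.png",np.hstack([a,b]))
E
```

```text
[0.57397961 0.15230414 0.14418259] [ 2.42706114e-04  1.80566578e-01  9.83562724e-01 -1.42983776e-04] [-0.06825359  0.48932721  0.34267688]
tcp hopper [-0.03582637  0.09017315]
```

View pics/a4.png

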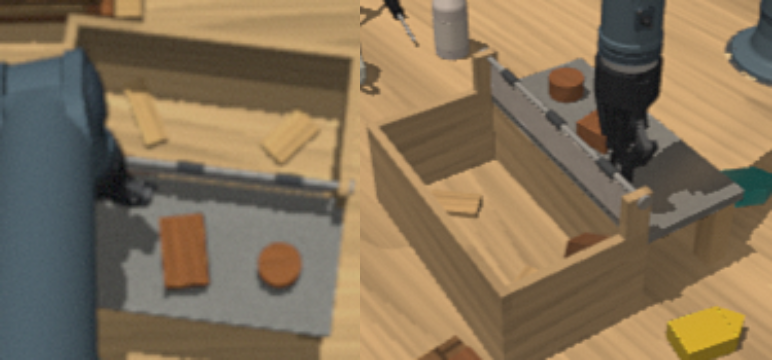

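The offcut is in the bin (near (585,242) in the scene crop) and the flap has swung shut. I draw the fingers back and up.

Call:
send_rows([
  {"twist":[0,0,0],"dp":[15,0,0],"gripper":0.18},
  {"twist":[0,0,0],"dp":[20,0,0],"gripper":0.18},
  {"twist":[0,0,0],"dp":[25,0,0],"gripper":0.18},
  {"twist":[0,0,0],"dp":[25,0,0],"gripper":0.18},
  {"twist":[0,0,0],"dp":[20,0,-20],"gripper":0.18},
])

```text
t: 5.05
ee_pos: [0.4704, 0.1894, 0.1607]
ee_rot: [-0.004, 0.18, 0.984, -0.003]
ft_force: [0.1, 0.5, -0.5]
width: 0.0153
grip_force: 0.0
```

Call:
send_rows([
  {"twist":[0,0,0],"dp":[0,15,-35],"gripper":0.18},
  {"twist":[0,0,0],"dp":[10,30,-25],"gripper":0.18},
  {"twist":[0,0,0],"dp":[20,30,0],"gripper":0.18},
  {"twist":[0,0,0],"dp":[20,30,0],"gripper":0.18},
  {"twist":[0,0,0],"dp":[20,30,0],"gripper":0.18},
])

```text
t: 5.47
ee_pos: [0.4579, 0.3427, 0.2255]
ee_rot: [0.001, 0.181, 0.984, 0.001]
ft_force: [0.2, -0.4, 0.2]
width: 0.0155
grip_force: 0.0
```

Call:
send_rows([
  {"twist":[0,0,0],"dp":[20,30,0],"gripper":0.18},
  {"twist":[0,0,0],"dp":[0,0,0],"gripper":0.18},
  {"twist":[0,0,0],"dp":[0,0,0],"gripper":0.18},
  {"twist":[0,0,0],"dp":[0,0,0],"gripper":0.18},
  {"twist":[0,0,0],"dp":[0,0,0],"gripper":0.18},
])

```text
t: 5.88
ee_pos: [0.4508, 0.3741, 0.2241]
ee_rot: [0.0, 0.182, 0.983, -0.001]
ft_force: [-0.6, 0.1, -0.1]
width: 0.0154
grip_force: 0.0
```

```bash
python3 - <<'E'
from h import *
t=camera("top")["pixels"][120:260,175:315];s=camera("scene")["pixels"][150:325,190:390]
save("a5.png",np.hstack([cv2.resize(t,(360,360)),cv2.resize(s,(412,360))]))
E
```

```text
(no output)
```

View pics/a5.png

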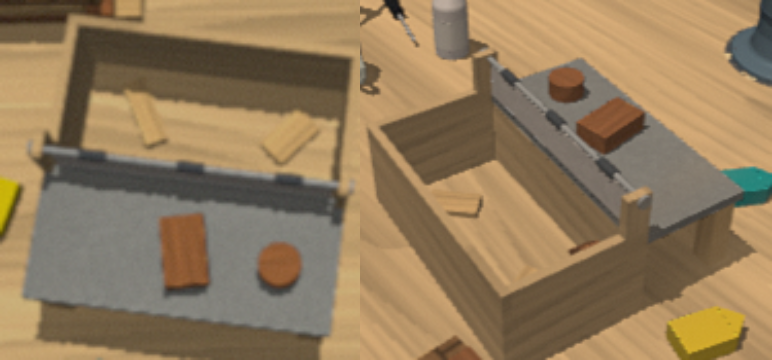

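Call:
send_rows([
  {"twist":[0,0,0],"dp":[0,0,0],"gripper":0.18},
  {"twist":[0,0,0],"dp":[0,0,0],"gripper":0.18},
  {"twist":[0,0,0],"dp":[0,0,0],"gripper":0.18},
  {"twist":[0,0,0],"dp":[0,0,0],"gripper":0.18},
  {"twist":[0,0,0],"dp":[0,0,0],"gripper":0.18},
])

```text
t: 6.4
ee_pos: [0.45, 0.376, 0.2243]
ee_rot: [-0.0, 0.18, 0.984, 0.0]
ft_force: [-0.8, 0.2, 0.6]
width: 0.0152
grip_force: 0.0
```

```bash
python3 - <<'E'
from h import *
R=np.array([[.9895,.1445],[-.1445,.9895]])
c=camera("scene");im=c["pixels"];hsv=cv2.cvtColor(im,cv2.COLOR_RGB2HSV)
m=((hsv[...,0]<14)&(hsv[...,1]>120));m[:255]=0;m[290:]=0;m[:,:280]=0;m[:,330:]=0
v,u=np.nonzero(m);print(len(u),u.min(),u.max(),v.min(),v.max())
i=v.argmin();j=u.argmin()
for k in(i,j,u.argmax()):
  for z in(.006,.034,.06,.1): 
    w=cast(c,[u[k],v[k]],z)[0];print(u[k],v[k],z,((w[:2]-[.5964,.0579])@R).round(3))
save("a6.png",cv2.resize(im[220:300,240:340],None,fx=6,fy=6,interpolation=cv2.INTER_CUBIC))
E
```

```text
30 292 305 267 272
301 267 0.006 [-0.019  0.057]
301 267 0.034 [-0.002  0.08 ]
301 267 0.06 [0.014 0.102]
301 267 0.1 [0.038 0.134]
292 271 0.006 [0.01  0.057]
292 271 0.034 [0.026 0.08 ]
292 271 0.06 [0.041 0.101]
292 271 0.1 [0.064 0.134]
305 267 0.006 [-0.028  0.063]
305 267 0.034 [-0.011  0.086]
305 267 0.06 [0.005 0.107]
305 267 0.1 [0.03  0.139]
```

View pics/a6.png

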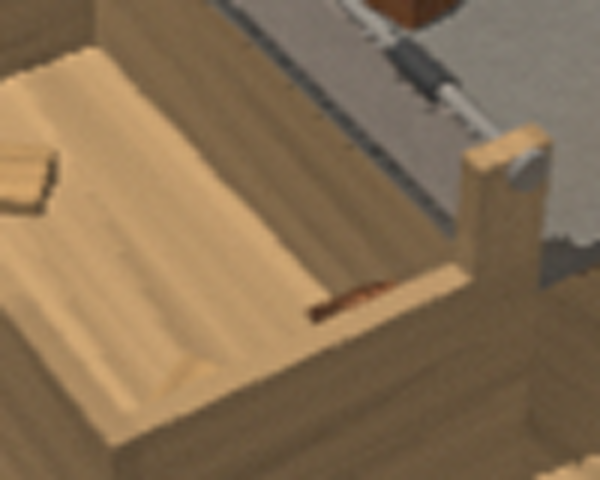

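The offcut lies low in the bin beside the sill wall and the flap is shut, so I hand in.

```bash
python3 -c "
from plant import ticket
print(ticket.close_job())"
```

```text
the job is handed in; nothing more can be done
None
```

I pushed the pointed offcut through the flap into the bin and handed the job in; the final pictures show the flap hanging shut and the block and blank where they started, but the hand-in gave no verdict.

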